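Slide the brass ring over the lip into its casting pocket

ROBOT

A 6-joint arm with a two-finger parallel gripper is mounted at the origin on a cart in front of the work surface, level with it; the furniture and walls round the work are solid. World frame = base frame: x ahead of the robot, y to its left, z up, the work surface at z = 0. Lengths are in m, angles in degrees, forces in N, time in s.
With the tool pointing down it reaches from about 0.35 to 0.875 m from the base axis. Payload 4.2 kg.
Tool frame: the origin (TCP) lies at the centre of the arm's flange, where the gripper is bolted on; the fingertips stand 182 mm ahead of it and the grasp point (between the pads) lies 164 mm ahead of it (r.nose_length is the distance from the TCP to the fingertips, in m); z points along the fingers, y is the line along which they close (so a half turn about z gives the same grasp; the last joint's range is limited). The gripper opens to 87 mm and grips with 3 to 60 N. Pads are 19 mm wide; open, the fingers measure 117 mm over their backs; the gripper's body (75 mm by 190 mm) begins 51 mm behind the grasp point.
Start: joints at [79.504, 22.042, 0.453, 0, -68.411, -14.817], TCP at [0.267, 0.565, 0.405] pointing down, gripper open.
Joint ranges: [-179.83, 179.83], [-69.29, 118.12], [-61.27, 80.66], [-181.25, 117.63], [-171.15, -9.14], [-177.46, 177.46]. Speed limits (degrees/s): [159.86, 159.86, 180, 180, 180, 180].

INTERFACE

Orientations are given as a 3x3 rotation matrix whose columns are the frame's x, y, z axes.
In Python, from station import r, vision gives the robot as it stands. The module is installed in compiled form; this text tells all that it offers.
- The arm moves only by the shell command python3 -m creep 'ROWS'. ROWS is JSON, a list of rows, each a list of 7 numbers: the opening, from -1 (shut) to 1 (fully open), then the shift along the tool's x, y, z in mm, then the turn, a rotation vector about the tool's x, y, z in degrees. A call has 1 to 8 rows; each row is the pose to reach, as a shift and turn from the pose commanded when the call began, along the tool's axes at that moment; what a row does not reach only later rows make up. A row lasts 1/12 s, in which the tool goes at most 41.7 mm and 7.16 degrees, less where a joint would pass 70% of its speed; a pose out of reach is approached as far as the arm can. A call with a gripper value outside its range is refused whole. The fingers move at their own pace and stop on an object; the grip force is fixed at half the most. Time passes only in rows, so rows that repeat a pose let the fingers close. It gives the time, the measured TCP pose, the force, the opening and the grip force at its end, in the units of the state.
- r.sense(): the state, without advancing time (a new reading comes with each control period).
- vision.capture(name): name is "scene" or "top" or "wrist"; returns (picture, depth): 480x640x3 uint8, red, green, blue; 480x640 float32, m along the optical axis (not along the pixel's ray), 0 where there is no reading.
- vision.camera_model(name): a dict with "vertical_fov" (degrees; the focal length in pixels is half the picture's height over the tangent of half this angle, whatever the lens; pixels are square), "cx", "cy" (the principal point, pixels), "distortion" ([k1, k2, p1, p2, k3] as OpenCV has them; the pictures are not rectified), "extrinsics" (4x4, takes a point from camera to world coordinates); the wrist camera has in their place "mount" (4x4, takes a point from camera to tool coordinates, whose origin is the TCP and whose axes are the flange's). Camera axes: x right, y down, z forward; pixel columns grow to the right and rows downward; lengths in m; the calibration is good to about 2 mm. A picture is of the moment at which its call begins: read the wrist's pose just before it. camera_model takes no time and is no camera call.
- r.finish_job(): hands the job in; it is judged then, once.
Trained networks look in the newest picture that a camera, given by its name, has taken for a name from the list of things; names that differ only in an ending like _2 or _b are one class to them, and where a whole thing is asked for, a point or a joint stands for the part that bears it (a point fixed in the world has none). Each returns a list of dicts, best first, with "conf" (0 to 1); they miss things now and then, are a little off and sometimes report something else, mostly with a low value. They report only what shows in the picture. A call takes as long as a camera call. They do not tell look-alikes from the thing itself.
- vision.find_in(camera, thing): "uv" ([column, row] in pixels, amid what is visible of it).
- vision.cut_out(camera, thing): "region" (480x640 bool, what is visible of it) and "uv" ([column, row] in pixels, amid what is visible of it).
The state is a dict: "time_s": time; "joints": joint angles; "joint_velocities": joint speeds; "effort": joint torques, N m; "tcp_pos": TCP position; "ee_rot": TCP orientation; "wrist_force": force on the tool from outside, world axes, zero at the start; "moment": the same for the moment, N m; "gripper_width": opening from 0.0 (shut) to 1.0 (fully open); "gripper_force": force on a finger pad.
Only numpy, scipy, OpenCV 4.12 (cv2) and the standard library are available. Lean on these libraries where they do the work, as an engineer would, in place of code of your own. Each camera call takes 0.05 s, during which the arm holds its last target. There are 200 camera calls.

TASK

Push the brass ring forward along its lane of the blue casting tray, over the white lip, so that it drops into the dark pocket beyond and lies flat on the pocket's floor; slide it, do not pick it up. Leave the steel ring on its own lane and the pink pigment jar where they are.

Things in the scene. Friction and masses are not known exactly. Their poses are not given: they have to be found in the camera images.
- tray: Fixed blue tray 198x146 mm, walls 6 mm. Origin on the table; x along the lanes to the pockets, y left, z up. Two lanes 64 mm wide at y = +35/-35. In mm along x, heights above table: deck -110 to 3, height 18, open at -110; white lip: ramp 3 to 13, top 13 to 18, height 21, sheer drop; dark pocket 18 to 80, floor height 6; end wall 80 to 88. Walls (end, sides, middle) 30 high.
- brass_ring_mid (a point): Yellow brass ring lying flat on the deck of one lane (either lane), outer diameter 44 mm, hole 16 mm, 10 mm thick, 70 to 140 g, polished so that it slides easily (friction about 0.3). The point is its centre, half-way up; z is the ring's axis.
- steel_ring_mid (a point): Grey steel ring of the same size lying flat on the deck of the other lane; it must stay there. The point is its centre, half-way up.
- jar_mid (a point): Pigment jar with pink filling and white screw lid, diameter 40 mm, 36 mm tall, standing on the table to the left of the tray; it must stay there. The point is its centre, half-way up.
Things that resemble listed ones, but are neither listed nor needed, are in the scene too. Leave any green or red look-alike of the part that bears brass_ring_mid alone.

How it is judged:
By the outcome, as a careful person would: the job done as asked, in the order asked, and still so for the second after the job is handed in, with the robot touching nothing.
It also fails if it takes over 32 s, if anything falls off the work surface, if the arm or the gripper's body presses on something with over 40 N, if the wrist force passes 120 N, or if a joint passes its speed limit or range.

## Working session

There is one attempt and no reset: what is moved stays moved. The work goes in short steps, Python scripts to look and compute and a shell command to move; the robot and the scene stay as the last step left them, time stands still between calls to the robot, and variables do not carry over. Pictures are saved under pics/ and viewed, at most 10 in all, crops included, and the job is handed in when it is done.

```bash
mkdir -p pics; cat > h.py <<'E'
import numpy as np, cv2
from station import r, vision
def pts(cam, uv, d, s=None):
    m=vision.camera_model(cam); f=240/np.tan(np.radians(m["vertical_fov"]/2))
    K=np.array([[f,0,m["cx"]],[0,f,m["cy"]],[0,0,1]])
    n=cv2.undistortPoints(np.float64(uv).reshape(-1,1,2),K,np.float64(m["distortion"])).reshape(-1,2)
    P=np.c_[n,np.ones(len(n))]*np.reshape(d,(-1,1))
    if "extrinsics" in m: T=np.array(m["extrinsics"])
    else:
        B=np.eye(4);B[:3,:3]=s["ee_rot"];B[:3,3]=s["tcp_pos"];T=B@np.array(m["mount"])
    return P@T[:3,:3].T+T[:3,3]
E
python3 - <<'E'
from h import *
s=r.sense();print(s)
for c in("top","scene"):
    p,d=vision.capture(c);cv2.imwrite(f"pics/{c}0.png",p[:,:,::-1]);np.savez(f"{c}0.npz",p=p,d=d)
    for t in("tray","brass_ring_mid","steel_ring_mid","jar_mid"):
        for o in vision.cut_out(c,t)[:4]:
            v,u=np.nonzero(o["region"]&(d>0)); P=pts(c,np.c_[u,v],d[v,u])
            print(c,t,round(o["conf"],2),np.round(o["uv"]),np.round(np.median(P,0),3),p[v,u].mean(0).round(), len(u))
E
```

```text
{'time_s': 0.0, 'joints': array([ 7.95028112e+01,  2.20894923e+01,  3.80367355e-01, -3.08324892e-02,
       -6.84126834e+01, -1.48177250e+01]), 'joint_velocities': array([ 4.20251974e-02,  4.90378438e-03,  2.62137779e-06,  1.04059737e-01,
       -5.30311934e-02,  7.66414149e-02]), 'effort': array([ 6.71819525e-04, -3.90657628e+01,  1.87404174e+01,  4.22005087e+00,
        1.10372464e-02, -1.85159856e-04]), 'tcp_pos': array([0.26710924, 0.56480922, 0.4036718 ]), 'ee_rot': array([[ 9.03886403e-01, -4.27771664e-01, -8.79321465e-04],
       [-4.27772564e-01, -9.03884194e-01, -1.99916265e-03],
       [ 6.03803594e-05,  2.18316553e-03, -9.99997615e-01]]), 'wrist_force': array([ 0.20208404, -0.17436778, -0.66413319]), 'moment': array([ 0.0405281 , -0.017795  ,  0.02001471]), 'gripper_force': 0.0, 'gripper_width': 0.9966670008387162}
top tray 0.8 [336. 181.] [0.562 0.023 0.018] [25. 40. 63.] 10844
top brass_ring_mid 0.74 [270. 301.] [0.367 0.12  0.01 ] [104.  28.  27.] 607
top brass_ring_mid 0.69 [343. 210.] [0.512 0.004 0.028] [96. 73. 39.] 555
top brass_ring_mid 0.57 [374. 309.] [ 0.364 -0.036  0.01 ] [30. 78. 41.] 580
top steel_ring_mid 0.93 [308. 205.] [0.525 0.069 0.028] [76. 77. 82.] 609
top jar_mid 0.59 [253. 176.] [0.561 0.145 0.035] [110. 109. 107.] 601
scene tray 0.84 [356. 226.] [0.558 0.011 0.018] [30. 49. 80.] 6392
scene brass_ring_mid 0.71 [297. 302.] [ 0.364 -0.041  0.009] [ 31. 101.  44.] 485
scene brass_ring_mid 0.67 [236. 251.] [0.366 0.114 0.009] [139.  21.  19.] 360
scene steel_ring_mid 0.55 [318. 220.] [0.524 0.065 0.027] [101.  99. 102.] 359
scene jar_mid 0.92 [304. 190.] [0.556 0.136 0.03 ] [137. 131. 128.] 466
scene jar_mid 0.21 [320. 220.] [0.524 0.065 0.027] [102. 100. 103.] 348
```

```bash
python3 - <<'E'
from h import *
z=np.load("top0.npz");p,d=z["p"],z["d"]
p2,d2=vision.capture("top")
o=vision.cut_out("top","tray")[0]["region"]
m=cv2.morphologyEx(o.astype(np.uint8),cv2.MORPH_CLOSE,np.ones((25,25)))
v,u=np.nonzero((m>0)&(d>0));P=pts("top",np.c_[u,v],d[v,u])
for a in(0.012,0.026):
    Q=P[P[:,2]>a]; print(a,cv2.minAreaRect((Q[:,:2]*1000).astype(np.float32)),len(Q))
hist=np.histogram(P[:,2],bins=np.arange(0,.05,.002));print(hist[0])
# pocket floor centre
for t in("brass_ring_mid","steel_ring_mid"):
    for q in vision.cut_out("top",t)[:4]:
        v,u=np.nonzero(q["region"]&(d>0));R=pts("top",np.c_[u,v],d[v,u]);print(t,cv2.minEnclosingCircle((R[:,:2]*1000).astype(np.float32)))
c=p[60:360,180:480,::-1];cv2.imwrite("pics/top_crop.png",cv2.resize(c,(600,600),interpolation=cv2.INTER_CUBIC))
E
```

```text
0.012 ((555.4561767578125, 22.223243713378906), (146.29226684570312, 199.65452575683594), 68.4544677734375) 9014
0.026 ((555.7835693359375, 22.09552001953125), (146.28611755371094, 198.95155334472656), 68.45147705078125) 2905
[  22   97  726 1321  616  119   78  307 1621 2525 1114  281  183  595
 1176  915  207   12    0    0    0    0    0    0]
brass_ring_mid ((514.8468627929688, 4.450887203216553), 23.49363136291504)
brass_ring_mid ((368.3213806152344, 120.0598373413086), 23.377933502197266)
brass_ring_mid ((366.068115234375, -37.713253021240234), 23.21674156188965)
steel_ring_mid ((527.0494384765625, 70.44990539550781), 23.57766342163086)
```

View pics/top_crop.png

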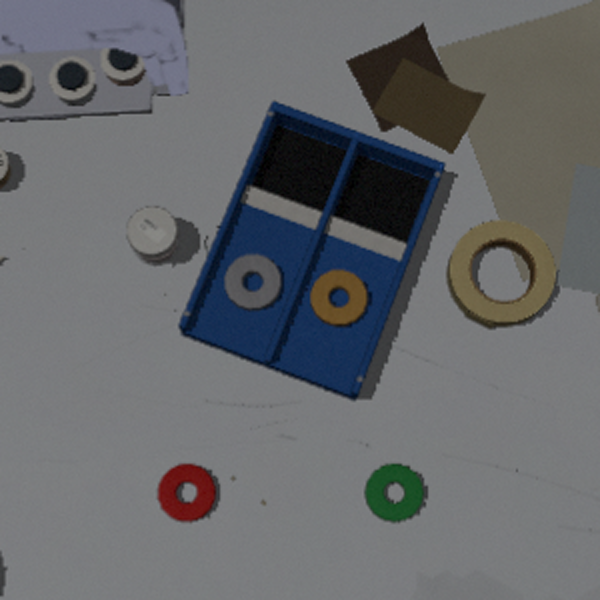

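The top crop shows the brass ring in the right lane at (340,297) and the steel ring in the left lane at (253,281). The pockets are up and away from the robot, and the jar is at (153,232). Next I check the scene view for tall obstacles.

View pics/scene0.png

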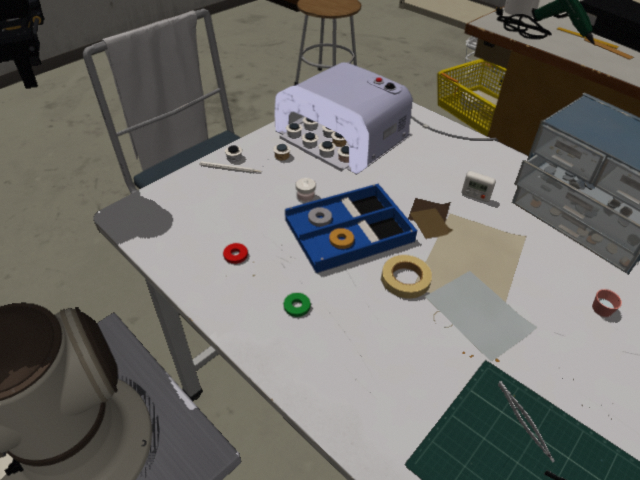

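```bash
python3 - <<'E'
from h import *
z=np.load("top0.npz");d=z["d"]
v,u=np.nonzero(d>0);P=pts("top",np.c_[u,v],d[v,u])
Q=P[(P[:,2]>.06)&(P[:,0]>.2)&(P[:,0]<.75)&(P[:,1]<.62)&(P[:,1]>-.2)]
for q in Q[::max(1,len(Q)//25)]:print(q.round(2))
o=np.array([.5658,.0182]);a=np.radians(-21.55);f=np.array([np.cos(a),np.sin(a)]);l=np.array([-f[1],f[0]])
s=r.sense();R=np.array(s["ee_rot"]);t=np.r_[o-.088*f-.033*l,s["tcp_pos"][2]]
print(t,R.T@(t-s["tcp_pos"])*1000)
E
```

```text
[0.75 0.26 0.12]
[0.75 0.27 0.11]
[0.74 0.23 0.12]
[0.74 0.2  0.12]
[0.74 0.18 0.12]
[0.73 0.16 0.12]
[0.73 0.16 0.11]
[0.73 0.16 0.12]
[0.72 0.16 0.12]
[0.72 0.16 0.12]
[0.72 0.16 0.12]
[0.71 0.16 0.12]
[0.71 0.17 0.12]
[0.7  0.17 0.12]
[0.7  0.18 0.12]
[0.7  0.19 0.12]
[0.7  0.21 0.12]
[0.69 0.23 0.12]
[0.69 0.25 0.12]
[0.69 0.27 0.12]
[0.68 0.29 0.12]
[0.68 0.31 0.12]
[0.68 0.34 0.11]
[0.68 0.34 0.11]
[0.69 0.33 0.08]
[0.68 0.35 0.06]
[0.4718301  0.01983033 0.40477497] [ 4.18064061e+02  4.05298943e+02 -1.70112319e-02]
```

The scene view shows the purple kiln at (340,110) standing 0.12 m high and well beyond the tray. The transit path is clear, so I move above the spot behind the brass ring.

```bash
python3 -m creep '[[-0.63,40,35,0,0,0,0],[-0.63,70,65,0,0,0,0],[-0.63,100,95,0,0,0,0],[-0.63,130,125,0,0,0,0],[-0.63,160,155,0,0,0,0],[-0.63,190,180,0,0,0,0],[-0.63,220,210,0,0,0,0],[-0.63,250,240,0,0,0,0]]'
python3 -m creep '[[-0.63,30,30,0,0,0,0],[-0.63,60,60,0,0,0,0],[-0.63,90,85,0,0,0,0],[-0.63,120,115,0,0,0,0],[-0.63,145,140,0,0,0,0],[-0.63,168,165,0,0,0,-2],[-0.63,168,165,0,0,0,-3.8],[-0.63,168,165,0,0,0,-3.8]]'
cat > w.py <<'E'
from h import *
o=np.array([.5658,.0182]);a=np.radians(-21.55);f=np.array([np.cos(a),np.sin(a)]);l=np.array([-f[1],f[0]])
s=r.sense();R=np.array(s["ee_rot"]);q=s["tcp_pos"][:2]-o
print("t",s["time_s"],"tray xy mm",q@f*1000,q@l*1000,"tip z",(s["tcp_pos"][2]-.182)*1000,"yaw",np.degrees(np.arctan2(R[1,0],R[0,0])),"F",np.round(s["wrist_force"],1),"w",s["gripper_width"]*87, "zax",R[:,2].round(3))
E
cat > see.py <<'E'
import sys
from w import *
p,d=vision.capture("wrist");cv2.imwrite(f"pics/{sys.argv[1]}.png",p[:,:,::-1])
for x in vision.cut_out("wrist","brass_ring_mid")[:3]+vision.cut_out("wrist","steel_ring_mid")[:2]:
    v,u=np.nonzero(x["region"]&(d>0));P=pts("wrist",np.c_[u,v],d[v,u],s)
    c,rad=cv2.minEnclosingCircle((P[:,:2]*1000).astype(np.float32));g=np.array(c)/1000-o
    print(round(x["conf"],2),np.round(x["uv"]),p[v,u].mean(0).round(),"tray",g@f*1000,g@l*1000,"r",rad,"z",np.percentile(P[:,2],[10,50,90]).round(4))
E
python3 see.py w1
```

```text
time_s: 1.37
tcp_pos: [0.3862, 0.2517, 0.4051]
ee_rot: [[0.904, -0.427, 0.001], [-0.427, -0.904, 0.001], [0.0, -0.001, -1.0]]
wrist_force: [1.0, 0.6, -0.0]
gripper_width: 0.478
gripper_force: 0.0
time_s: 2.03
tcp_pos: [0.4676, 0.0309, 0.4047]
ee_rot: [[0.929, -0.37, 0.0], [-0.37, -0.929, -0.0], [0.0, 0.0, -1.0]]
wrist_force: [-0.6, -0.2, 0.0]
gripper_width: 0.185
gripper_force: 0.0
t 2.0333 tray xy mm -95.99830772465818 -24.248406266366704 tip z 222.74976390914176 yaw -21.711720356759308 F [-0.6 -0.2  0. ] w 16.06113877003021 zax [ 0. -0. -1.]
0.92 [405. 264.] [ 42. 124.  59.] tray -110.61620478261817 -96.78129633094865 r 71.09241485595703 z [0.0056 0.0093 0.0106]
0.17 [171. 162.] [212. 212. 208.] tray -47.209255249855616 119.0680393786211 r 21.852445602416992 z [0.0174 0.0348 0.0361]
0.87 [253. 170.] [171. 174. 179.] tray -53.5279625016262 33.15226195831844 r 23.143756866455078 z [0.0262 0.0278 0.0288]
```

View pics/w1.png

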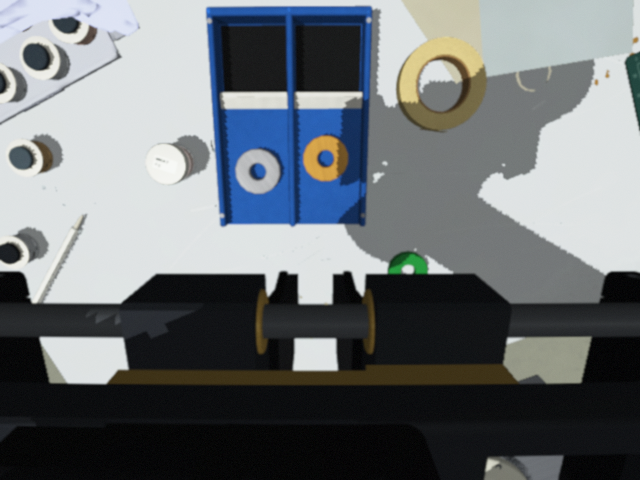

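The wrist view shows the brass ring at (326,158) in the right lane, with the fingers lined up square to the tray. I descend behind it.

```bash
python3 -m creep '[[-0.63,5,9,30,0,0,0],[-0.63,5,9,65,0,0,0],[-0.63,5,9,100,0,0,0],[-0.63,5,9,130,0,0,0],[-0.63,5,9,150,0,0,0],[-0.63,5,9,165,0,0,0],[-0.63,5,9,165,0,0,0],[-0.63,5,9,165,0,0,0]]'; python3 see.py w2
```

```text
time_s: 2.85
tcp_pos: [0.4688, 0.0235, 0.2396]
ee_rot: [[0.931, -0.365, -0.001], [-0.365, -0.931, -0.001], [-0.001, 0.001, -1.0]]
wrist_force: [-0.2, 0.2, -0.1]
gripper_width: 0.186
gripper_force: 0.0
t 2.85 tray xy mm -92.18482052497026 -30.70147721492462 tip z 57.57200280013933 yaw -21.398609104224352 F [-0.2  0.2 -0.1] w 16.163523611257787 zax [-0.001 -0.001 -1.   ]
0.59 [321. 163.] [144. 111.  54.] tray -41.93984260650287 -33.25141013269149 r 22.74015235900879 z [0.0269 0.0279 0.0287]
0.57 [188. 200.] [199. 201. 203.] tray -54.17127336779435 33.60527053050191 r 23.98092269897461 z [0.0267 0.0279 0.0287]
```

View pics/w2.png

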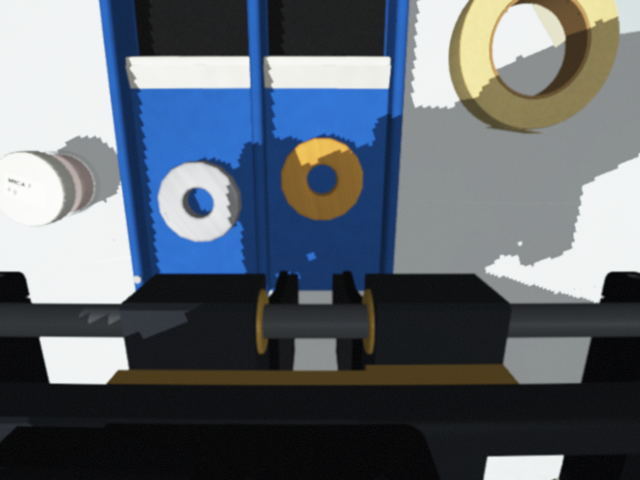

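The ring is at (322,179), on the tool's line. I lower the fingers to the deck and shift 2.5 mm sideways.

```bash
python3 -m creep '[[-0.63,0,2.5,10,0,0,0],[-0.63,0,2.5,20,0,0,0],[-0.63,0,2.5,29,0,0,0],[-0.63,0,2.5,33,0,0,0],[-0.63,0,2.5,35.5,0,0,0],[-0.63,0,2.5,36,0,0,0],[-0.63,0,2.5,36,0,0,0]]'; python3 see.py w3
```

```text
time_s: 3.58
tcp_pos: [0.468, 0.0202, 0.204]
ee_rot: [[0.93, -0.367, 0.001], [-0.367, -0.93, 0.0], [0.0, -0.0, -1.0]]
wrist_force: [-0.2, -0.6, -0.6]
gripper_width: 0.186
gripper_force: 0.0
t 3.5833 tray xy mm -91.71116186547493 -34.023011221894656 tip z 21.981199300548234 yaw -21.503431409927888 F [-0.2 -0.6 -0.6] w 16.165856527060445 zax [ 0.001  0.    -1.   ]
0.85 [334. 182.] [161. 126.  61.] tray -42.42727764787704 -33.83716667725598 r 23.15547752380371 z [0.0269 0.0278 0.0287]
0.56 [156. 213.] [163. 165. 167.] tray -54.64142979781575 32.71089212636359 r 23.735280990600586 z [0.0262 0.0278 0.0286]
```

```bash
python3 -m creep '[[-0.63,6,0,0,0,0,0],[-0.63,12,0,0,0,0,0],[-0.63,18,0,0,0,0,0],[-0.63,23,0,0,0,0,0],[-0.63,28,0,0,0,0,0],[-0.63,33,0,0,0,0,0],[-0.63,38,0,0,0,0,0],[-0.63,40,0,0,0,0,0]]'; python3 see.py w4
```

```text
time_s: 4.4
tcp_pos: [0.5058, 0.0052, 0.2037]
ee_rot: [[0.93, -0.367, 0.0], [-0.367, -0.93, 0.0], [0.0, -0.0, -1.0]]
wrist_force: [-0.5, 0.0, 0.5]
gripper_width: 0.192
gripper_force: 0.2
t 4.4 tray xy mm -51.078247297141054 -34.09871303061875 tip z 21.67664655890997 yaw -21.531079638209203 F [-0.5  0.   0.5] w 16.663472980026476 zax [ 0.  0. -1.]
0.95 [313. 218.] [123.  92.  44.] tray -20.407776983707272 -34.218337213798115 r 21.89134979248047 z [0.0268 0.0278 0.0286]
0.83 [489. 463.] [ 58. 175.  83.] tray -111.44764968473001 -105.7213662874841 r 89.61702728271484 z [0.009  0.0096 0.0105]
0.91 [174. 264.] [153. 156. 159.] tray -43.066103078085376 33.06863043117067 r 19.050411224365234 z [0.0224 0.0274 0.0284]
0.44 [227. 125.] [50. 69. 97.] tray -17.550662394640934 6.362743487308936 r 130.4735565185547 z [0.0057 0.0174 0.0291]
```

View pics/w4.png

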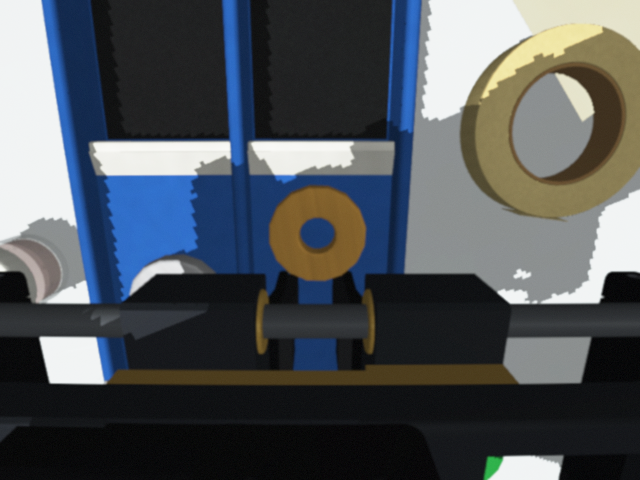

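The brass ring at (318,233) is seated centred between the fingers. I keep pushing and raise the tips slightly.

```bash
python3 -m creep '[[-0.63,5,0,0,0,0,0],[-0.63,10,0,0,0,0,0],[-0.63,15,0,0,0,0,0],[-0.63,20,0,-0.5,0,0,0],[-0.63,25,0,-1,0,0,0],[-0.63,30,0,-2,0,0,0],[-0.63,35,0,-2.5,0,0,0],[-0.63,40,0,-3,0,0,0]]'; python3 see.py w5
```

```text
time_s: 5.22
tcp_pos: [0.5427, -0.0094, 0.2069]
ee_rot: [[0.93, -0.367, 0.0], [-0.367, -0.93, 0.0], [0.0, -0.0, -1.0]]
wrist_force: [-0.9, 0.2, 0.3]
gripper_width: 0.186
gripper_force: 0.2
t 5.2167 tray xy mm -11.311591777694519 -34.118716662561376 tip z 24.862598208281767 yaw -21.51620520293741 F [-0.9  0.2  0.3] w 16.2081361374013 zax [ 0.  0. -1.]
```

View pics/w5.png

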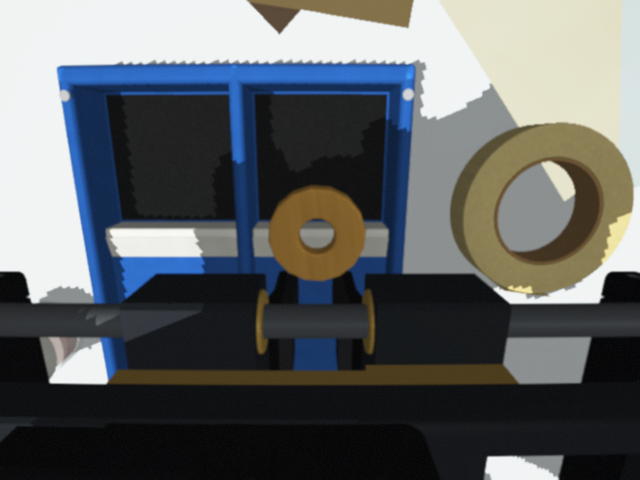

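The ring at (317,233) is straddling the lip, still centred. I push it over.

```bash
python3 -m creep '[[-0.63,5,0,0,0,0,0],[-0.63,10,0,0,0,0,0],[-0.63,15,0,0,0,0,0],[-0.63,19,0,0,0,0,0],[-0.63,23,0,0,0,0,0],[-0.63,26,0,0,0,0,0],[-0.63,26,0,0,0,0,0],[-0.63,26,0,0,0,0,0]]'; python3 see.py w6
```

```text
time_s: 6.03
tcp_pos: [0.5665, -0.0188, 0.2066]
ee_rot: [[0.93, -0.367, -0.0], [-0.367, -0.93, 0.0], [-0.0, 0.0, -1.0]]
wrist_force: [-0.1, 0.4, 0.3]
gripper_width: 0.185
gripper_force: 0.0
t 6.0333 tray xy mm 14.235341153216389 -34.16313708642231 tip z 24.62796223872843 yaw -21.526060069753967 F [-0.1  0.4  0.3] w 16.098803985302364 zax [-0.  0. -1.]
0.58 [315. 215.] [122.  91.  42.] tray 41.373862294249484 -33.30954277704799 r 23.654373168945312 z [0.0146 0.0158 0.0166]
```

View pics/w6.png

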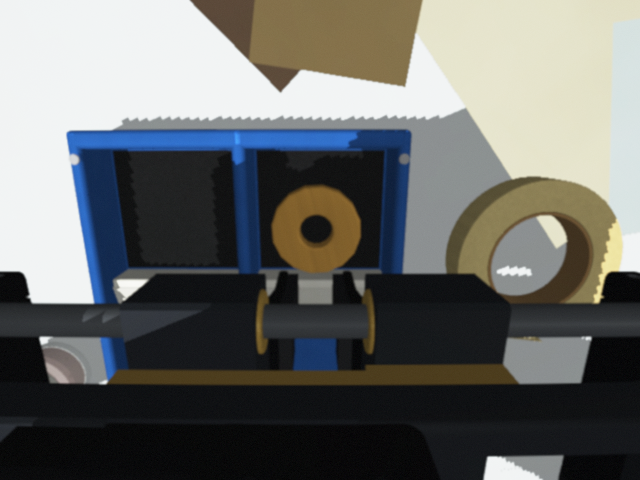

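The ring at (316,229) has its top at about 16 mm with little spread, so it is flat on the pocket floor. I lift clear, back off and check everything.

```bash
python3 -m creep '[[-0.63,-3,0,-3,0,0,0],[-0.63,-5,0,-20,0,0,0],[-0.63,-5,0,-50,0,0,0],[-0.63,-5,0,-85,0,0,0],[-0.63,-15,0,-120,0,0,0],[-0.63,-40,0,-150,0,0,0],[-0.63,-60,0,-170,0,0,0],[-0.63,-80,0,-180,0,0,0]]'; python3 -m creep '[[-0.63,-30,0,0,0,0,0],[-0.63,-40,0,0,0,0,0],[-0.63,-40,0,0,0,0,0],[-0.63,-40,0,0,0,0,0]]'; python3 see.py w7
python3 - <<'E'
from h import *
p,d=vision.capture("scene")
for t in("brass_ring_mid","steel_ring_mid","jar_mid"):
    for x in vision.cut_out("scene",t)[:3]:
        v,u=np.nonzero(x["region"]&(d>0));print(t,round(x["conf"],2),np.round(x["uv"]),np.median(pts("scene",np.c_[u,v],d[v,u]),0).round(3))
E
```

```text
time_s: 6.85
tcp_pos: [0.4911, 0.0109, 0.3903]
ee_rot: [[0.93, -0.366, 0.006], [-0.366, -0.93, 0.001], [0.005, -0.004, -1.0]]
wrist_force: [-0.7, 0.6, -0.1]
gripper_width: 0.186
gripper_force: 0.0
time_s: 7.18
tcp_pos: [0.4545, 0.0255, 0.3872]
ee_rot: [[0.931, -0.365, 0.001], [-0.365, -0.931, 0.0], [0.001, -0.001, -1.0]]
wrist_force: [0.1, 0.9, 0.3]
gripper_width: 0.183
gripper_force: 0.0
t 7.1833 tray xy mm -106.22749601482596 -34.145940124822985 tip z 205.18823007720184 yaw -21.43722127666152 F [0.1 0.9 0.3] w 15.905112490111792 zax [ 0.001  0.    -1.   ]
0.83 [400. 262.] [33. 89. 45.] tray -118.31226056231304 -103.38891033368114 r 68.79820251464844 z [0.006  0.0095 0.0105]
0.68 [241. 154.] [175. 178. 182.] tray -52.75162660653634 33.2281399689826 r 22.913925170898438 z [0.0267 0.0279 0.029 ]
brass_ring_mid 0.65 [296. 301.] [ 0.364 -0.04   0.009]
brass_ring_mid 0.57 [236. 252.] [0.366 0.114 0.009]
steel_ring_mid 0.54 [321. 222.] [0.524 0.064 0.027]
steel_ring_mid 0.17 [350. 228.] [0.548 0.014 0.018]
jar_mid 0.59 [306. 192.] [0.557 0.136 0.03 ]
```

View pics/w7.png

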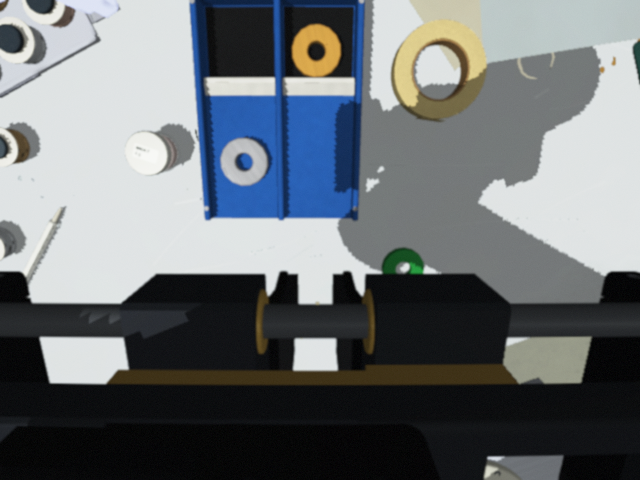

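The brass ring at (317,50) lies in its pocket. The steel ring at (244,161) and the jar at (149,152) have not moved, and the robot is clear of everything.

```bash
python3 -c "from station import r; print(r.finish_job())"
```

```text
the job is handed in; nothing more can be done
None
```

The brass ring was slid over the lip and lies flat on the pocket floor, the steel ring and jar are where they were, and the job was handed in at about 7.5 s of the 32 s allowed.

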